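Lower the sample-cup lift on its ratchet crank

TASK

Two small crank lifts stand on the desk with their trays wound up. On the lift whose tray carries the cup of capped tubes, take the black crank knob and lift it so that its pawl comes clear of the ratchet teeth, then let the crank turn back slowly (over two or three seconds or more) without letting go until the tray is all the way down, and let the pawl drop back in. Keep the cup standing on its tray and leave the other lift and its vials alone.

Things in the scene. Friction and masses are not known exactly. Their poses are not given: they have to be found in the camera images.
- cup_lift_knob (a point): Centre of the black round crank knob (upright, 30 mm diameter, 32 mm tall, top 131 mm above the desk) of the lift that carries the sample cup. It spins freely on its stem, so the grip need not turn with the crank. Free gap of 20 mm between its underside and the steel crank arm. The pawl pin is fixed under it: lifting the knob straight up lifts the pawl.
- cup_lift_axis (a point): Point on the upright axis of this lift's crank, level with the knob's centre. The knob moves round it on an 80 mm radius, counter-clockwise seen from above, 72 degrees to the end stop. The lift is fixed: white foot, toothed dark steel disc of 92 mm radius under the crank, 214 mm tall column 100 mm from the axis on the side away from the knob, tray 90 x 90 mm beyond it.
- cup_lift_crank (a joint): Crank angle in rad: 0 at the start (tray up), growing counter-clockwise seen from above to 1.25 at the end stop (tray 75 mm lower, fully down). The tray's weight pulls it that way with about 0.25 N m (3 N at the knob). With the pawl down, teeth catch it at 0, 0.3, 0.6 and 0.9; past 0.95 nothing catches it and it goes home by itself.
- cup_lift_pawl (a joint): Height in m by which pawl and knob of this lift are raised along the upright: 0 down (start, resting against a tooth), stop at 0.026. Over 10 mm clears the 10 mm high teeth; 15 mm is a good lift. A spring of 3 to 5 N pulls it down again.
- cup_middle (a point): Middle of the clear sample cup (49 mm diameter, 66 mm tall) with pink-capped tubes, 33 mm above its underside; it stands loose on the tray of its lift. Its z axis points up when it stands.
- vial_lift_knob (a point): Centre of the knob of the other, identical lift, whose tray carries two small vials; not to be touched.
- vial_lift_crank (a joint): Crank angle of the other lift in rad, 0 at the start; stays there.
- vial_one_middle (a point): Middle of a glass vial, 18 mm diameter, 36 mm tall, standing loose on the other lift's tray; z axis up.
- vial_two_middle (a point): Middle of the second such vial on the other lift's tray; z axis up.
Not all that is in view belongs to the job. Of the things that look like the part that bears cup_middle, the smaller one is meant.

How it is judged:
By the outcome, as a careful person would: the job done as asked, in the order asked, and still so for the second after the job is handed in, with the robot touching nothing.
It also fails if it takes over 40 s, if anything falls off the work surface, if the arm or the gripper's body presses on something with over 40 N, if the wrist force passes 120 N, or if a joint passes its speed limit or range.

ROBOT

A 7-joint arm with a two-finger parallel gripper is mounted at the origin on the work surface; the furniture and walls round the work are solid. World frame = base frame: x ahead of the robot, y to its left, z up, the work surface at z = 0. Lengths are in m, angles in rad, forces in N, time in s.
With the tool pointing down it reaches from about 0.35 to 0.9 m from the base axis. Payload 8.1 kg.
Tool frame: the origin (TCP) lies at the very end of the fingers, on their centre line; the grasp point (between the pads) lies grip_point_offset behind it (grip_point_offset is the distance from the TCP to the grasp point, in m); z points along the fingers, y is the direction in which the jaws open and shut (so a half turn about z gives the same grasp; the last joint's range is limited). The gripper opens to 92 mm and grips with 3 to 60 N. Pads are 19 mm wide; open, the fingers measure 130 mm over their backs; the gripper's body (75 mm by 190 mm) begins 47 mm behind the grasp point.
Start: joints at [-1.384, 0.434, 0.025, 1.573, -0.012, 1.134, -0.075], TCP at [0.179, 0.599, 0.227] pointing down, gripper open.
Joint ranges: [-2.62, 2.62], [-0.44, 2.09], [-1.27, 1.32], [0.08, 2.57], [-1.32, 4.46], [0.12, 2], [-2.74, 2.74]. Speed limits (rad/s): [2.22, 2.22, 3.01, 3.01, 3.14, 3.14, 3.14].

INTERFACE

Orientations are given as a rotation vector (axis times angle).
In Python, from cell import * gives the robot as it stands.
- The arm moves only by the tool drive_tool, never from a script. Its argument "increments" is a list of rows, each an object of numbers: "grip": the gripper's target within -1 to 1 (shut at 1, half-way at 0, fully open at -1); "tx", "ty", "tz": the shift along the world's x, y, z normalised to -1 to 1, where 1 is 400 mm; "turn": the turn about the world's z normalised to -1 to 1, where 1 is 60 degrees. In form: [{"grip": .., "tx": .., "ty": .., "tz": .., "turn": ..}, ...]. A call has 1 to 20 rows; each row is the pose to reach, as a shift and turn from the pose measured when the call began; what a row does not reach only later rows make up. A row lasts 1/10 s, in which the tool goes at most 50 mm and 8.59 degrees, less where a joint would pass 70% of its speed; a pose out of reach is approached as far as the arm can. A call with a number of a shift or a turn outside -1 to 1 is refused whole. A call with a gripper value outside its range is refused whole. The fingers move at their own pace and stop on an object; "newtons" is the grip in N (left out, the last holds). Time passes only in rows, so rows that repeat a pose let the fingers close. It gives the time, the measured TCP pose, the force and the opening at its end, in the units of the state.
- observe(): the state, without advancing time (a new reading comes with each control period).
- get_image(name): name is "side" or "top"; returns the picture (420x560x3 uint8, red, green, blue); there is no depth.
- camera_info(name): a dict with "fx", "fy", "cx", "cy" (pixels), "distortion" ([k1, k2, p1, p2, k3] as OpenCV has them; the pictures are not rectified), "eye" and "rotation" of the camera in the world. Camera axes: x right, y down, z forward; pixel columns grow to the right and rows downward; lengths in m; the calibration is good to about 2 mm. A picture is of the moment at which its call begins. camera_info takes no time and is no camera call.
- sign_off(): hands the job in, once; it reports no verdict.
The state is a dict: "clock": time; "joints": joint angles; "dq": joint speeds; "joint_efforts": joint torques, N m; "position": TCP position; "ee_rot": TCP orientation; "force": force on the tool from outside, world axes, zero at the start; "ft_torque": the same for the moment, N m; "width": opening from 0.0 (shut) to 1.0 (fully open).
Only numpy, scipy, OpenCV 4.12 (cv2) and the standard library are available. Lean on these libraries where they do the work, as an engineer would, in place of code of your own. Each camera call takes 0.05 s, during which the arm holds its last target. There are 200 camera calls.

## Working session

There is one attempt and no reset: what is moved stays moved. The work goes in short steps, Python scripts to look and compute and a tool call to move; the robot and the scene stay as the last step left them, time stands still between calls to the robot, and variables do not carry over. Pictures are saved under pics/ and viewed, about 8 in all and at most 12, crops included, and the job is handed in when it is done.

Besides the shell and the picture viewer there is one more tool, called after "Emit:" by a JSON object that holds its "method" and its "body". drive_tool: Moves the arm, as the interface text tells. Its arguments: {"type":"object","properties":{"increments":{"type":"array","items":{"type":"object","properties":{"grip":{"type":"number"},"tx":{"type":"number"},"ty":{"type":"number"},"tz":{"type":"number"},"turn":{"type":"number"}}}},"newtons":{"type":"number"}},"required":["increments"]}

```bash
mkdir -p pics; python3 - <<'E'
from cell import *
import cv2
s=observe();print(s)
for n in("side","top"):
    cv2.imwrite(f"pics/{n}0.png",get_image(n)[:,:,::-1]);print(n,camera_info(n))
E
```

```text
{'clock': 0.0, 'joints': array([-1.38360087,  0.43519165,  0.02499071,  1.57408874, -0.01159386,
        1.13401462, -0.0750696 ]), 'dq': array([-6.99850704e-04, -4.23710804e-05,  9.25477756e-04, -7.68236649e-04,
        1.67995745e-03,  1.22236324e-03, -1.75746330e-03]), 'joint_efforts': array([-1.17270943e-04, -6.67837214e+01,  9.84888487e-01, -3.14473271e+01,
       -6.05750293e-02,  4.27895319e-02,  1.90894953e-04]), 'position': array([0.17851817, 0.59842819, 0.22596789]), 'ee_rot': array([-4.53690028e-01, -3.10858704e+00,  2.44372648e-03]), 'force': array([ 0.80251936, -0.25674458,  0.04638528]), 'ft_torque': array([ 0.02759803,  0.00180431, -0.03874145]), 'width': 1.0014102946722112}
side {'fx': 531.3192293284375, 'fy': 531.3192293284375, 'cx': 275.4542970541002, 'cy': 201.6672537944634, 'distortion': array([-0.05063649,  0.        ,  0.        ,  0.        ,  0.        ]), 'eye': array([ 1.25302223, -0.16399954,  1.2091473 ]), 'rotation': array([-1.98112138, -1.54335916,  0.55460312])}
top {'fx': 412.32763374311537, 'fy': 412.32763374311537, 'cx': 286.48348341621977, 'cy': 208.99434169007048, 'distortion': array([-0.02212331,  0.        ,  0.        ,  0.        ,  0.        ]), 'eye': array([0.2530798 , 0.08879399, 1.53895372]), 'rotation': array([-2.1909366 ,  2.17770711, -0.07588762])}
```

View pics/side0.png

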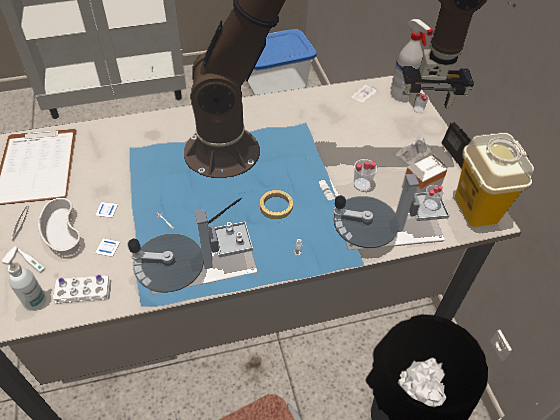

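View pics/top0.png

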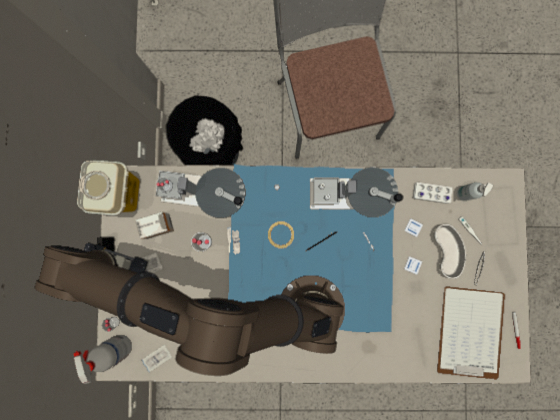

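The side view shows one lift at about (365,220) with a pink-capped cup on its tray at (432,200), and a second at about (168,262) with two vials on its tray at (237,237). In the top view these are at (220,192) and (372,192). Candidate knobs are side (340,203) / top (238,200) and side (134,246) / top (398,198). Loose cups stand on the desk at top (202,242) and (110,322). I choose the lift at top (220,192) and will check it in a close crop.

```bash
python3 - <<'E'
import cv2,numpy as np
a=cv2.imread("pics/side0.png")[150:250,320:460];b=cv2.imread("pics/top0.png")[155:255,145:285]
f=lambda i:cv2.resize(i,None,fx=5,fy=5,interpolation=cv2.INTER_CUBIC)[:, :]
cv2.imwrite("pics/crop0.png",cv2.resize(np.vstack([f(a),f(b)]),None,fx=.6,fy=.6,interpolation=cv2.INTER_AREA))
E
```

```text
(no output)
```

View pics/crop0.png

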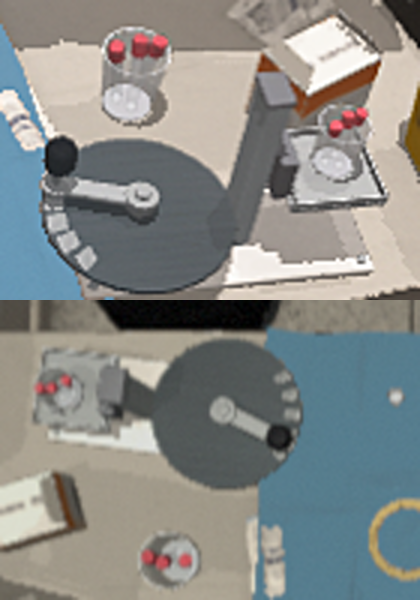

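The crop confirms it: the left lift's tray holds the smaller cup with pink caps, and the larger look-alike cup stands loose on the desk. Knob is at side (340.3,202.3) / top (238,200.7). Hub is at side (367.3,216) / top (219.3,191.7).

```bash
cat > h.py <<'E'
from cell import *
import cv2,numpy as np
from scipy.spatial.transform import Rotation as R
def ray(n,p):
    c=camera_info(n);K=np.array([[c['fx'],0,c['cx']],[0,c['fy'],c['cy']],[0,0,1.]])
    u=cv2.undistortPoints(np.array([[p]],float),K,c['distortion'])[0,0]
    d=R.from_rotvec(c['rotation']).apply([*u,1.]);return np.array(c['eye']),d/np.linalg.norm(d)
def tri(ps,pt):
    A=0;b=0
    for n,p in(("side",ps),("top",pt)):
        e,d=ray(n,p);M=np.eye(3)-np.outer(d,d);A=A+M;b=b+M@e
    return np.linalg.solve(A,b)
def onz(n,p,z):
    e,d=ray(n,p);return e+d*(z-e[2])/d[2]
def px(n,P):
    c=camera_info(n);K=np.array([[c['fx'],0,c['cx']],[0,c['fy'],c['cy']],[0,0,1.]])
    r=R.from_rotvec(c['rotation']).inv();return cv2.projectPoints(np.array([P],float),r.as_rotvec(),-r.apply(c['eye']),K,c['distortion'])[0][0,0]
E
python3 - <<'E'
from h import *
np.set_printoptions(precision=4,suppress=True)
k=tri((340.3,202.3),(238,200.7));h=tri((367.3,216),(219.3,191.7))
print(k,h,np.linalg.norm((k-h)[:2]))
for n,p in(("side",(340.3,202.3)),("top",(238,200.7))):print(onz(n,p,.115),onz(n,p,.125))
for n,p in(("side",(367.3,216)),("top",(219.3,191.7))):print(onz(n,p,h[2]))
print('vial knob',tri((134.5,246),(398,198)))
print('cup',tri((432,197),(170,184)), 'col top',tri((412,176),(184.5,184)))
s=observe();print(R.from_rotvec(s['ee_rot']).as_matrix())
E
```

```text
[0.3834 0.2625 0.1121] [0.4188 0.3343 0.074 ] 0.07999176292596122
[0.3862 0.2637 0.115 ] [0.3941 0.2598 0.125 ]
[0.3824 0.2599 0.115 ] [0.3815 0.2587 0.125 ]
[0.4191 0.3364 0.074 ]
[0.4181 0.3323 0.074 ]
vial knob [ 0.3961 -0.295   0.109 ]
cup [0.4401 0.5004 0.1318] col top [0.4282 0.4268 0.221 ]
[[-0.9583  0.2858 -0.0003]
 [ 0.2858  0.9583 -0.0014]
 [-0.0001 -0.0014 -1.    ]]
```

Emit:
{"method": "drive_tool", "body": {"increments": [{"grip": -1,"tz": 0.1},{"grip": -1,"tz": 0.2},{"grip": -1,"tx": 0.514,"ty": -0.84,"tz": 0.2,"turn": -1},{"grip": -1,"tx": 0.514,"ty": -0.84,"tz": 0.2,"turn": -1},{"grip": -1,"tx": 0.514,"ty": -0.84,"tz": 0.2,"turn": -1},{"grip": -1,"tx": 0.514,"ty": -0.84,"tz": 0.2,"turn": -1},{"grip": -1,"tx": 0.514,"ty": -0.84,"tz": 0.2,"turn": -1},{"grip": -1,"tx": 0.514,"ty": -0.84,"tz": 0.2,"turn": -1},{"grip": -1,"tx": 0.514,"ty": -0.84,"tz": 0.2,"turn": -1},{"grip": -1,"tx": 0.514,"ty": -0.84,"tz": 0.2,"turn": -1},{"grip": -1,"tx": 0.514,"ty": -0.84,"tz": 0.2,"turn": -1},{"grip": -1,"tx": 0.514,"ty": -0.84,"tz": 0.2,"turn": -1},{"grip": -1,"tx": 0.514,"ty": -0.84,"tz": 0.2,"turn": -1},{"grip": -1,"tx": 0.514,"ty": -0.84,"tz": 0.2,"turn": -1}]}}

```text
invalid input
```

```bash
python3 - <<'E'
from h import *
import cell;print([n for n in dir(cell) if n[0]!='_'], globals().get('grip_point_offset'))
s=observe();print(s['clock'],s['position'],s['force'],R.from_rotvec(s['ee_rot']).as_matrix()[:,1],s['joints'])
a=get_image("side")[130:270,300:480,::-1]
cv2.imwrite("pics/s1.png",cv2.resize(a,None,fx=4,fy=4,interpolation=cv2.INTER_CUBIC))
E
```

```text
['PlanningError', 'camera_info', 'get_image', 'grip_point_offset', 'observe', 'sign_off'] 0.0188
0.1 [0.17851838 0.59848396 0.2260441 ] [-0.01353669  0.33323719  0.59507749] [ 0.2857902   0.95829122 -0.00138113] [-1.38359358  0.43511953  0.02496197  1.57400662 -0.01159032  1.13399849
 -0.07507359]
```

View pics/s1.png

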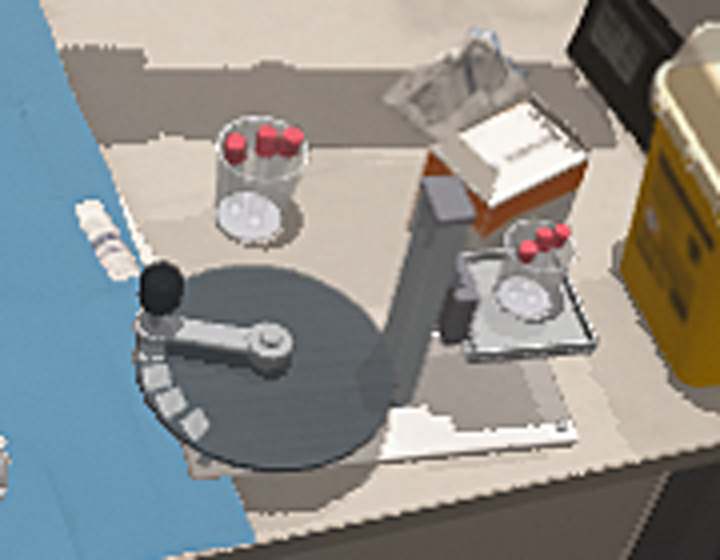

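The move was refused, so the arm has not moved. The enlarged view shows the knob at side pixel (340.5,201.8), consistent with before. Retrying with every field given.

Emit:
{"method": "drive_tool", "body": {"increments": [{"grip": -1,"tx": 0,"ty": 0,"tz": 0.1,"turn": 0},{"grip": -1,"tx": 0,"ty": 0,"tz": 0.2,"turn": 0},{"grip": -1,"tx": 0.514,"ty": -0.84,"tz": 0.2,"turn": -1},{"grip": -1,"tx": 0.514,"ty": -0.84,"tz": 0.2,"turn": -1},{"grip": -1,"tx": 0.514,"ty": -0.84,"tz": 0.2,"turn": -1},{"grip": -1,"tx": 0.514,"ty": -0.84,"tz": 0.2,"turn": -1},{"grip": -1,"tx": 0.514,"ty": -0.84,"tz": 0.2,"turn": -1},{"grip": -1,"tx": 0.514,"ty": -0.84,"tz": 0.2,"turn": -1},{"grip": -1,"tx": 0.514,"ty": -0.84,"tz": 0.2,"turn": -1},{"grip": -1,"tx": 0.514,"ty": -0.84,"tz": 0.2,"turn": -1},{"grip": -1,"tx": 0.514,"ty": -0.84,"tz": 0.2,"turn": -1},{"grip": -1,"tx": 0.514,"ty": -0.84,"tz": 0.2,"turn": -1},{"grip": -1,"tx": 0.514,"ty": -0.84,"tz": 0.2,"turn": -1},{"grip": -1,"tx": 0.514,"ty": -0.84,"tz": 0.2,"turn": -1}], "newtons": 20}}

```text
clock: 1.55
position: [0.3834, 0.2638, 0.3059]
ee_rot: [-1.944, -2.467, 0.002]
force: [0.4, 0.1, 1.1]
width: 1.001
```

Emit:
{"method": "drive_tool", "body": {"increments": [{"grip": -1,"tx": 0,"ty": -0.004,"tz": -0.12,"turn": 0},{"grip": -1,"tx": 0,"ty": -0.004,"tz": -0.24,"turn": 0},{"grip": -1,"tx": 0,"ty": -0.004,"tz": -0.33,"turn": 0},{"grip": -1,"tx": 0,"ty": -0.004,"tz": -0.4,"turn": 0},{"grip": -1,"tx": 0,"ty": -0.004,"tz": -0.45,"turn": 0},{"grip": -1,"tx": 0,"ty": -0.004,"tz": -0.49,"turn": 0},{"grip": -1,"tx": 0,"ty": -0.004,"tz": -0.525,"turn": 0},{"grip": -1,"tx": 0,"ty": -0.004,"tz": -0.525,"turn": 0},{"grip": -1,"tx": 0,"ty": -0.004,"tz": -0.525,"turn": 0}], "newtons": 20}}

```text
clock: 2.45
position: [0.383, 0.2627, 0.096]
ee_rot: [-1.942, -2.468, 0.003]
force: [0.0, 0.6, -0.8]
width: 1.0
```

```bash
python3 - <<'E'
from h import *
s=observe();print(s['clock'],s['position'],s['force'])
a=get_image("side")[130:270,280:460,::-1]
cv2.imwrite("pics/s2.png",cv2.resize(a,None,fx=4,fy=4,interpolation=cv2.INTER_CUBIC))
print((px("side",s['position'])-[280,130])*4)
E
```

```text
2.45 [0.38303095 0.26274911 0.09597707] [ 0.02298254  0.60554607 -0.76979185]
[235.34323702 304.11872019]
```

View pics/s2.png

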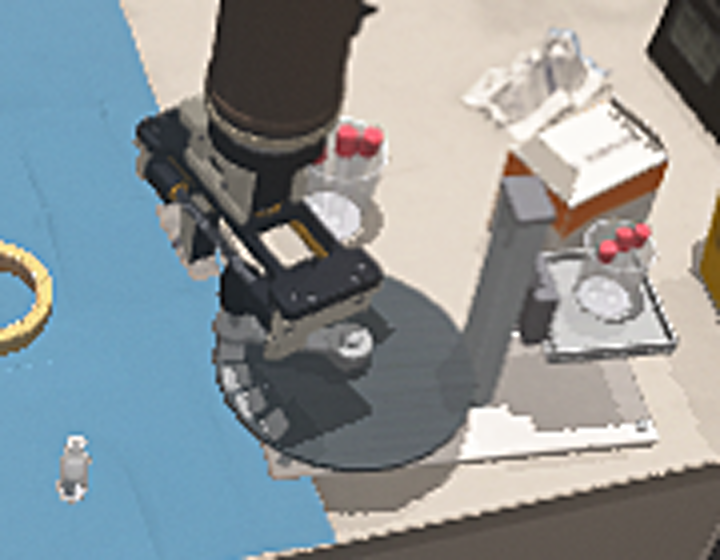

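The gripper straddles the knob at crop (240,300), clear of the arm and column, with no contact force. Closing.

Emit:
{"method": "drive_tool", "body": {"increments": [{"grip": 1,"tx": 0,"ty": 0,"tz": 0,"turn": 0},{"grip": 1,"tx": 0,"ty": 0,"tz": 0,"turn": 0},{"grip": 1,"tx": 0,"ty": 0,"tz": 0,"turn": 0},{"grip": 1,"tx": 0,"ty": 0,"tz": 0,"turn": 0},{"grip": 1,"tx": 0,"ty": 0,"tz": 0,"turn": 0},{"grip": 1,"tx": 0,"ty": 0,"tz": 0,"turn": 0},{"grip": 1,"tx": 0,"ty": 0,"tz": 0,"turn": 0},{"grip": 1,"tx": 0,"ty": 0,"tz": 0,"turn": 0}], "newtons": 30}}

```text
clock: 3.3
position: [0.3836, 0.2629, 0.0964]
ee_rot: [-1.942, -2.468, 0.001]
force: [4.0, 1.4, -0.2]
width: 0.353
```

Emit:
{"method": "drive_tool", "body": {"increments": [{"grip": 1,"tx": 0,"ty": 0,"tz": 0.01,"turn": 0},{"grip": 1,"tx": 0,"ty": 0,"tz": 0.02,"turn": 0},{"grip": 1,"tx": 0,"ty": 0,"tz": 0.03,"turn": 0},{"grip": 1,"tx": 0,"ty": 0,"tz": 0.04,"turn": 0},{"grip": 1,"tx": 0,"ty": 0,"tz": 0.04,"turn": 0},{"grip": 1,"tx": 0,"ty": 0,"tz": 0.04,"turn": 0}], "newtons": 30}}

```text
clock: 3.9
position: [0.384, 0.2632, 0.1126]
ee_rot: [-1.943, -2.468, -0.001]
force: [5.4, 2.2, -4.9]
width: 0.314
```

```bash
python3 - <<'E'
from h import *
s=observe();p=s['position'];print(s['clock'],p,s['force'],s['width'])
a=get_image("side")[130:270,280:460,::-1]
cv2.imwrite("pics/s3.png",cv2.resize(a,None,fx=4,fy=4,interpolation=cv2.INTER_CUBIC))
A=np.array([.4188,.3343]);v=p[:2]-A;print(np.hypot(*v),np.degrees(np.arctan2(v[1],v[0])))
v=v/np.hypot(*v)*.08;A=p[:2]-v
for n in (12,8):
  print(np.round([ (R.from_euler('z',t).as_matrix()[:2,:2]@v-v)/.4 for t in np.linspace(0,1.28,33)],4).tolist())
  break
E
```

```text
3.9 [0.38395557 0.26324755 0.11264143] [ 5.42094034  2.20350165 -4.91223322] 0.31366070499236315
0.07913649813082017 -116.12353000064667
[[0.0, 0.0], [0.0073, -0.0034], [0.0146, -0.0065], [0.0221, -0.0093], [0.0297, -0.0117], [0.0374, -0.0139], [0.0452, -0.0158], [0.0531, -0.0173], [0.061, -0.0186], [0.0689, -0.0195], [0.0769, -0.0201], [0.0849, -0.0204], [0.0929, -0.0204], [0.1009, -0.02], [0.1088, -0.0193], [0.1168, -0.0184], [0.1247, -0.0171], [0.1325, -0.0154], [0.1403, -0.0135], [0.1479, -0.0113], [0.1555, -0.0087], [0.163, -0.0059], [0.1704, -0.0027], [0.1776, 0.0007], [0.1847, 0.0044], [0.1916, 0.0084], [0.1983, 0.0127], [0.2049, 0.0173], [0.2113, 0.0221], [0.2175, 0.0271], [0.2235, 0.0324], [0.2293, 0.038], [0.2348, 0.0437]]
```

View pics/s3.png

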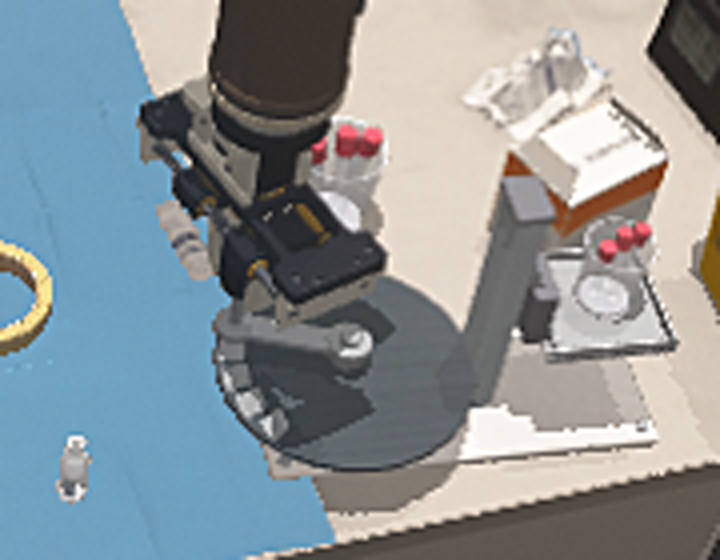

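The crop shows the knob and pawl raised, the gripper holding it, and the cup upright on the raised tray at (615,270). The downward force of 4.9 N matches the spring. Now following the arc at 0.3 rad/s.

Emit:
{"method": "drive_tool", "body": {"increments": [{"grip": 1,"tx": 0.0055,"ty": -0.0026,"tz": 0,"turn": 0},{"grip": 1,"tx": 0.011,"ty": -0.005,"tz": 0,"turn": 0},{"grip": 1,"tx": 0.0165,"ty": -0.0072,"tz": 0,"turn": 0},{"grip": 1,"tx": 0.0221,"ty": -0.0093,"tz": 0,"turn": 0},{"grip": 1,"tx": 0.0278,"ty": -0.0111,"tz": 0,"turn": 0},{"grip": 1,"tx": 0.0335,"ty": -0.0128,"tz": 0,"turn": 0},{"grip": 1,"tx": 0.0394,"ty": -0.0143,"tz": 0,"turn": 0},{"grip": 1,"tx": 0.0452,"ty": -0.0158,"tz": 0,"turn": 0},{"grip": 1,"tx": 0.0511,"ty": -0.0169,"tz": 0,"turn": 0},{"grip": 1,"tx": 0.057,"ty": -0.018,"tz": 0,"turn": 0},{"grip": 1,"tx": 0.063,"ty": -0.0188,"tz": 0,"turn": 0},{"grip": 1,"tx": 0.0689,"ty": -0.0195,"tz": 0,"turn": 0},{"grip": 1,"tx": 0.0749,"ty": -0.02,"tz": 0,"turn": 0},{"grip": 1,"tx": 0.0809,"ty": -0.0203,"tz": 0,"turn": 0},{"grip": 1,"tx": 0.0869,"ty": -0.0204,"tz": 0,"turn": 0},{"grip": 1,"tx": 0.0929,"ty": -0.0204,"tz": 0,"turn": 0},{"grip": 1,"tx": 0.0989,"ty": -0.0201,"tz": 0,"turn": 0},{"grip": 1,"tx": 0.1049,"ty": -0.0197,"tz": 0,"turn": 0},{"grip": 1,"tx": 0.1108,"ty": -0.0191,"tz": 0,"turn": 0},{"grip": 1,"tx": 0.1168,"ty": -0.0184,"tz": 0,"turn": 0}], "newtons": 30}}

```text
clock: 5.95
position: [0.4309, 0.2556, 0.1125]
ee_rot: [-1.943, -2.468, -0.0]
force: [2.2, -2.1, -3.7]
width: 0.31
```

```bash
python3 - <<'E'
from h import *
s=observe();p=s['position'];print(s['clock'],p,s['force'],s['width'])
A=np.array([.4188,.3343]);v=p[:2]-A;print(np.hypot(*v),np.degrees(np.arctan2(v[1],v[0])))
v=v/np.hypot(*v)*.08
print(np.round([ (R.from_euler('z',t).as_matrix()[:2,:2]@v-v)/.4 for t in np.arange(1,25)*.03],4).tolist())
E
```

```text
5.95 [0.43085268 0.25564102 0.11251717] [ 2.23568679 -2.14298765 -3.6970403 ] 0.31022895798181827
0.07957702472422382 -81.28849232706577
[[0.0059, 0.001], [0.0118, 0.0022], [0.0176, 0.0035], [0.0234, 0.005], [0.0292, 0.0067], [0.0349, 0.0086], [0.0405, 0.0107], [0.0461, 0.0129], [0.0516, 0.0152], [0.0571, 0.0178], [0.0624, 0.0205], [0.0677, 0.0233], [0.0729, 0.0264], [0.078, 0.0295], [0.083, 0.0329], [0.0879, 0.0363], [0.0927, 0.0399], [0.0973, 0.0437], [0.1019, 0.0476], [0.1063, 0.0516], [0.1107, 0.0558], [0.1148, 0.0601], [0.1189, 0.0645], [0.1228, 0.069]]
```

Forces are low and the arc is being followed (0.61 rad so far). Continuing to about 1.21 rad.

Emit:
{"method": "drive_tool", "body": {"increments": [{"grip": 1,"tx": 0.0059,"ty": 0.001,"tz": 0,"turn": 0},{"grip": 1,"tx": 0.0118,"ty": 0.0022,"tz": 0,"turn": 0},{"grip": 1,"tx": 0.0176,"ty": 0.0035,"tz": 0,"turn": 0},{"grip": 1,"tx": 0.0234,"ty": 0.005,"tz": 0,"turn": 0},{"grip": 1,"tx": 0.0292,"ty": 0.0067,"tz": 0,"turn": 0},{"grip": 1,"tx": 0.0349,"ty": 0.0086,"tz": 0,"turn": 0},{"grip": 1,"tx": 0.0405,"ty": 0.0107,"tz": 0,"turn": 0},{"grip": 1,"tx": 0.0461,"ty": 0.0129,"tz": 0,"turn": 0},{"grip": 1,"tx": 0.0516,"ty": 0.0152,"tz": 0,"turn": 0},{"grip": 1,"tx": 0.0571,"ty": 0.0178,"tz": 0,"turn": 0},{"grip": 1,"tx": 0.0624,"ty": 0.0205,"tz": 0,"turn": 0},{"grip": 1,"tx": 0.0677,"ty": 0.0233,"tz": 0,"turn": 0},{"grip": 1,"tx": 0.0729,"ty": 0.0264,"tz": 0,"turn": 0},{"grip": 1,"tx": 0.078,"ty": 0.0295,"tz": 0,"turn": 0},{"grip": 1,"tx": 0.083,"ty": 0.0329,"tz": 0,"turn": 0},{"grip": 1,"tx": 0.0879,"ty": 0.0363,"tz": 0,"turn": 0},{"grip": 1,"tx": 0.0927,"ty": 0.0399,"tz": 0,"turn": 0},{"grip": 1,"tx": 0.0973,"ty": 0.0437,"tz": 0,"turn": 0},{"grip": 1,"tx": 0.1019,"ty": 0.0476,"tz": 0,"turn": 0},{"grip": 1,"tx": 0.1063,"ty": 0.0516,"tz": 0,"turn": 0}], "newtons": 30}}

```text
clock: 7.95
position: [0.4745, 0.2764, 0.1127]
ee_rot: [1.943, 2.468, 0.002]
force: [5.3, -3.0, -4.7]
width: 0.32
```

```bash
python3 - <<'E'
from h import *
s=observe();p=s['position'];print(s['clock'],p,s['force'],s['width'])
A=np.array([.4188,.3343]);v=p[:2]-A;a=np.arctan2(v[1],v[0]);print(np.hypot(*v),a-np.radians(-116.12))
v=v/np.hypot(*v)*.08
print(np.round([ (R.from_euler('z',t).as_matrix()[:2,:2]@v-v)/.4 for t in np.arange(1,8)*.02],4).tolist())
E
```

```text
7.95 [0.47445977 0.27636585 0.11274631] [ 5.27284388 -2.96774352 -4.68770698] 0.3198595463432052
0.08033913287829779 1.2212588529339956
[[0.0029, 0.0028], [0.0057, 0.0057], [0.0084, 0.0086], [0.0111, 0.0115], [0.0137, 0.0146], [0.0163, 0.0176], [0.0188, 0.0207]]
```

Emit:
{"method": "drive_tool", "body": {"increments": [{"grip": 1,"tx": 0.0029,"ty": 0.0028,"tz": 0,"turn": 0},{"grip": 1,"tx": 0.0057,"ty": 0.0057,"tz": 0,"turn": 0},{"grip": 1,"tx": 0.0084,"ty": 0.0086,"tz": 0,"turn": 0},{"grip": 1,"tx": 0.0084,"ty": 0.0086,"tz": 0,"turn": 0},{"grip": 1,"tx": 0.0084,"ty": 0.0086,"tz": 0,"turn": 0}], "newtons": 30}}

```text
clock: 8.45
position: [0.4774, 0.2791, 0.1124]
ee_rot: [1.944, 2.468, -0.0]
force: [3.1, -5.6, -4.0]
width: 0.314
```

```bash
python3 - <<'E'
from h import *
s=observe();p=s['position'];print(s['clock'],p,s['force'],s['width'])
A=np.array([.4188,.3343]);v=p[:2]-A;a=np.arctan2(v[1],v[0]);print(np.hypot(*v),a-np.radians(-116.12))
a=get_image("side")[130:270,300:480,::-1]
cv2.imwrite("pics/s4.png",cv2.resize(a,None,fx=4,fy=4,interpolation=cv2.INTER_CUBIC))
E
```

```text
8.45 [0.47737477 0.27912763 0.11239929] [ 3.05108236 -5.61689303 -3.95030295] 0.31406879338521976
0.08046734515900662 1.2711812236219409
```

View pics/s4.png

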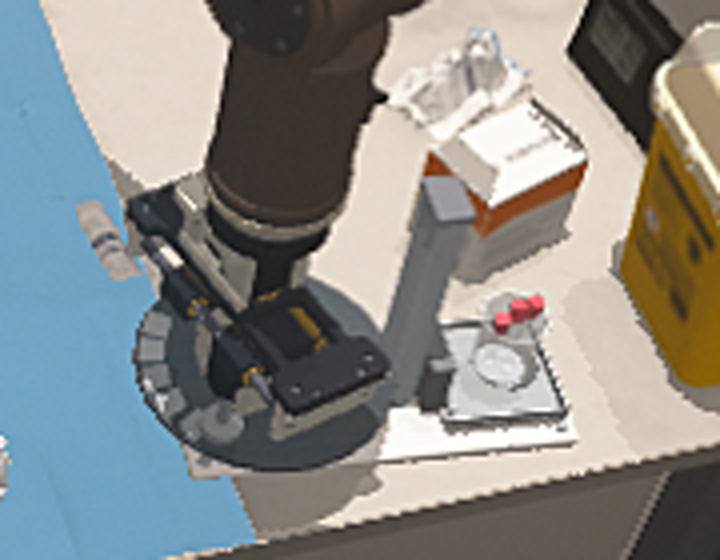

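The tray is down near the foot with the cup upright on it at (510,340), and the force along the path has reversed, so the crank is at or near the stop. I'll push a little more, then let the pawl down.

Emit:
{"method": "drive_tool", "body": {"increments": [{"grip": 1,"tx": 0.0028,"ty": 0.003,"tz": 0,"turn": 0},{"grip": 1,"tx": 0.0056,"ty": 0.006,"tz": 0,"turn": 0},{"grip": 1,"tx": 0.0056,"ty": 0.006,"tz": 0,"turn": 0},{"grip": 1,"tx": 0.0056,"ty": 0.006,"tz": 0,"turn": 0}], "newtons": 30}}

```text
clock: 8.9
position: [0.4777, 0.2794, 0.1114]
ee_rot: [-1.944, -2.467, 0.009]
force: [-1.0, -8.0, -3.5]
width: 0.32
```

The position no longer advances and the force resists, so the crank is at the end stop. Lowering the knob.

Emit:
{"method": "drive_tool", "body": {"increments": [{"grip": 1,"tx": 0,"ty": 0,"tz": -0.008,"turn": 0},{"grip": 1,"tx": 0,"ty": 0,"tz": -0.016,"turn": 0},{"grip": 1,"tx": 0,"ty": 0,"tz": -0.024,"turn": 0},{"grip": 1,"tx": 0,"ty": 0,"tz": -0.032,"turn": 0},{"grip": 1,"tx": 0,"ty": 0,"tz": -0.038,"turn": 0},{"grip": 1,"tx": 0,"ty": 0,"tz": -0.038,"turn": 0},{"grip": 1,"tx": 0,"ty": 0,"tz": -0.038,"turn": 0}], "newtons": 30}}

```text
clock: 9.6
position: [0.4776, 0.2792, 0.0964]
ee_rot: [-1.944, -2.466, 0.009]
force: [0.2, -4.8, 2.0]
width: 0.316
```

Emit:
{"method": "drive_tool", "body": {"increments": [{"grip": 0,"tx": 0,"ty": 0,"tz": 0,"turn": 0},{"grip": 0,"tx": 0,"ty": 0,"tz": 0,"turn": 0},{"grip": -0.3,"tx": 0,"ty": 0,"tz": 0,"turn": 0},{"grip": -0.5,"tx": 0,"ty": 0,"tz": 0,"turn": 0},{"grip": -0.5,"tx": 0,"ty": 0,"tz": 0,"turn": 0},{"grip": -0.5,"tx": 0,"ty": 0,"tz": 0,"turn": 0},{"grip": -0.5,"tx": 0,"ty": 0,"tz": 0.08,"turn": 0},{"grip": -0.5,"tx": 0,"ty": 0,"tz": 0.18,"turn": 0},{"grip": -0.5,"tx": 0,"ty": 0,"tz": 0.3,"turn": 0},{"grip": -0.5,"tx": 0,"ty": 0,"tz": 0.42,"turn": 0},{"grip": -0.5,"tx": -0.1,"ty": -0.1,"tz": 0.5,"turn": 0},{"grip": -0.5,"tx": -0.2,"ty": -0.2,"tz": 0.55,"turn": 0},{"grip": -0.5,"tx": -0.2,"ty": -0.3,"tz": 0.55,"turn": 0},{"grip": -0.5,"tx": -0.2,"ty": -0.4,"tz": 0.55,"turn": 0},{"grip": -0.5,"tx": -0.2,"ty": -0.4,"tz": 0.55,"turn": 0},{"grip": -0.5,"tx": -0.2,"ty": -0.4,"tz": 0.55,"turn": 0}], "newtons": 30}}

```text
clock: 11.2
position: [0.3976, 0.1185, 0.3169]
ee_rot: [-1.947, -2.464, 0.006]
force: [-0.1, 1.3, -0.4]
width: 0.748
```

```bash
python3 - <<'E'
from h import *
s=observe();print(s['clock'],s['position'],s['force'],s['width'])
a=get_image("side")[130:290,100:480,::-1]
cv2.imwrite("pics/s5.png",cv2.resize(a,None,fx=2.1,fy=2.1,interpolation=cv2.INTER_CUBIC))
E
```

```text
11.2 [0.39756384 0.11849272 0.31688724] [-0.0541921   1.34889282 -0.35480549] 0.7483046212617337
```

View pics/s5.png

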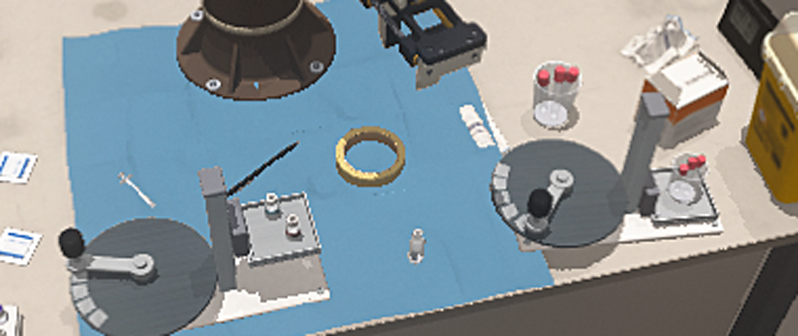

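The final view shows the cup lift's crank at its end, with the knob at crop (540,203). The tray is on the foot with the cup standing at (687,180). The other lift's knob (71,243) and its two vials (272,203) and (293,226) are undisturbed, and the gripper is clear.

```bash
python3 -c "
from h import *
print(px('side',[.4777,.2794,.115]));print(sign_off())"
```

```text
[357.32897353 226.86915467]
the job is handed in; nothing more can be done
None
```

The cup lift's tray is all the way down with the cup still standing on it, and I handed the job in at about 11 s on the robot's clock.

I gripped the knob of the lift carrying the smaller pink-capped cup, lifted it about 16 mm, and held it through about 72° of turn over 4.5 s. At the end stop I lowered the knob until the pawl was back down, then let go and moved clear.

- **Crank at the stop:** pushing further moved the tool by under 1 mm while the force built against it. After release, the knob sits at side pixel (357.1, 226.7), against (357.3, 226.9) expected with the crank at the end and the pawl down.
- **Pawl down:** the tool came back to its starting height of 96.4 mm with a slight upward push of 2 N.
- **Cup and other lift:** the last picture shows the cup upright on its tray. The other lift's knob and both vials look unchanged.
- **Forces:** readings at the end of each move stayed under about 10 N.

The first move call was refused as invalid and moved nothing; sending every field in each row fixed it. No final checks failed or disagreed.

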